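Fetch a jar from the sliding-door chest and weigh it

ROBOT

A 6-joint arm with a two-finger parallel gripper is mounted at the origin on the work surface. World frame = base frame: x ahead of the robot, y to its left, z up, the work surface at z = 0. Lengths are in m, angles in rad, forces in N, time in s.
With the tool pointing down it reaches from about 0.375 to 0.975 m from the base axis. Payload 3.8 kg.
Tool frame: the origin (TCP) lies midway between the tips of the shut fingers; the grasp point (between the pads) lies 19 mm behind it; z points along the fingers, y is the direction in which the jaws open and shut (so a half turn about z gives the same grasp; the last joint's range is limited). The gripper opens to 85 mm and grips with 20 to 120 N. Pads are 22 mm wide; open, the fingers measure 114 mm over their backs; the gripper's body (76 mm by 85 mm) begins 54 mm behind the grasp point. The pads swing forward as they close: fully open they stand 13 mm farther back than shut.
Start: joints at [1.072, 0.264, 1.604, -0, 1.274, -0.037], TCP at [0.301, 0.604, 0.231] pointing down, gripper open.
Joint ranges: [-2.63, 2.63], [-0.94, 2.18], [0.31, 2.57], [-1.31, 4.45], [0, 2.66], [-2.55, 2.55]. Speed limits (rad/s): [2.57, 2.57, 3.14, 3.14, 3.14, 3.14].

INTERFACE

Orientations are given as a rotation vector (axis times angle).
In Python, from workcell import bot gives the robot as it stands.
- The arm moves only by the tool drive_tool, never from a script. Its argument "deltas" is a list of rows, each an object with "hand": the opening, from 0 (shut) to 1 (fully open); "offset": the shift along the world's x, y, z in cm, a list of three; "angular": the turn, a rotation vector about the world's x, y, z in degrees, a list of three. A call has 1 to 8 rows; each row is the pose to reach, as a shift and turn from the pose commanded when the call began; what a row does not reach only later rows make up. A row lasts 1/8 s, in which the tool goes at most 62.5 mm and 10.7 degrees, less where a joint would pass 70% of its speed; a pose out of reach is approached as far as the arm can. A call with a gripper value outside its range is refused whole. The fingers move at their own pace and stop on an object; "force" is the grip in N (left out, the last holds). Time passes only in rows, so rows that repeat a pose let the fingers close. It gives the time, the measured TCP pose, the force and the opening at its end, in the units of the state.
- bot.read_state(): the state, without advancing time (a new reading comes with each control period).
- bot.read_camera(name): name is "side" or "top" or "wrist"; returns a dict with "frame" (400x640x3 uint8, blue, green, red), "mtx" (3x3 intrinsics, pixels), "k1" (the pictures are not rectified: a ray, as slopes to the right and down, at radius r is drawn at 1 + k1 r^2 times it, then the intrinsics apply), "R" (3x3) and "t" (3): a world point X has camera coordinates R X + t. Camera axes: x right, y down, z forward; pixel columns grow to the right and rows downward; lengths in m; the calibration is good to about 2 mm. A picture is of the moment at which its call begins. There is no depth.
- bot.finish_job(): hands the job in, once; it reports no verdict.
The state is a dict: "time": time; "q": joint angles; "joint_vel": joint speeds; "joint_torque": joint torques, N m; "tool_pos": TCP position; "tcp_rot": TCP orientation; "wrist_force": force on the tool from outside, world axes, zero at the start; "torque": the same for the moment, N m; "width": opening from 0.0 (shut) to 1.0 (fully open).
Only numpy, scipy, OpenCV 4.12 (cv2) and the standard library are available. Lean on these libraries where they do the work, as an engineer would, in place of code of your own. Each camera call takes 0.05 s, during which the arm holds its last target. There are 200 camera calls.

TASK

The wide, squat jar stands in the chest, under one of the two clear sliding doors in its top. By its handle, slide the door over the jar all the way across, past the other door; then lift the jar out and set it down upright, without dropping it, in the middle of the scale's round pan and let go. Leave the other door shut and the opened one open, and do not tip the jar.

Things in the scene. Friction and masses are not known exactly. Their poses are not given: they have to be found in the camera images.
- chest: Pale-wood chest, fixed, 260 (x) x 440 (y) x 96 mm high, walls 12 mm. Origin: centre of underside; x away from the robot, y left along its length. A divider at y = 0 parts a left (+y) and right (-y) compartment, dark floor 28 mm above the table; one holds the jar, the other a slim vial 24 mm wide that stays. Over each lies a clear level door 234 x 214 x 4 mm, in two tracks one above the other.
- left_door (a joint): Slide of the left (+y) door, m: 0 shut over the left compartment, 0.165 fully open (moved 165 mm to the chest's -y, under the right door). Lower track, upper face 84 mm above the table. Starts at 0 to 0.015; about 2 N of friction; stays where it is left.
- right_door (a joint): Slide of the right (-y) door, m: 0 shut over the right compartment, 0.165 fully open (moved 165 mm to the chest's +y, over the left door). Upper track, upper face 92 mm above the table. Starts at 0 to 0.015; about 2 N of friction; stays where it is left.
- left_door_handle (a point): Grip point of the left door's handle, 122 mm above the table: upright black fin, 60 mm along the chest's x, 10 mm thick along its y, top 135 mm above the table, near the door's outer (+y) end, moving with it. Pinch it from above, fingers closing along the chest's y; fingertips kept 100 mm or more above the table clear doors and walls.
- right_door_handle (a point): Grip point of the right door's handle: the same fin (60 x 10 mm, point 122 mm and top 135 mm above the table) near the outer (-y) end of the right door, moving with it.
- jar_mid (a point): Centre (half-way up) of the jar: squat, round, brown, white lid as wide as the jar; 50 mm diameter, 46 mm high, about 0.12 kg, upright on a compartment's floor, 115 to 135 mm left or right of the chest's middle; z up. With its door open there is most room with the fingers closing along the chest's x: the opened door's handle stands 25 mm from the chest's middle, on the jar's side.
- pan (a point): Centre of the upper face of the round steel pan of the bench scale, 130 mm in diameter, 58 mm above the table, level and rigid; z up. The white scale, 200 x 160 mm, is fixed to the table to the right of the chest.

How it is judged:
By the outcome, as a careful person would: the job done as asked, in the order asked, and still so for the second after the job is handed in, with the robot touching nothing.
It also fails if it takes over 56 s, if anything falls off the work surface, if the arm or the gripper's body presses on something with over 40 N, if the wrist force passes 120 N, or if a joint passes its speed limit or range.

## Working session

There is one attempt and no reset: what is moved stays moved. The work goes in short steps, Python scripts to look and compute and a tool call to move; the robot and the scene stay as the last step left them, time stands still between calls to the robot, and variables do not carry over. Pictures are saved under pics/ and viewed, about 8 in all and at most 12, crops included, and the job is handed in when it is done.

Besides the shell and the picture viewer there is one more tool, called after "Emit:" by a JSON object that holds its "api" and its "payload", one argument or row to a line. drive_tool: Moves the arm, as the interface text tells. Its arguments: {"type":"object","properties":{"deltas":{"type":"array"},"force":{"type":"number"}},"required":["deltas"]}

```bash
mkdir -p pics; cat > h.py <<'E'
import numpy as np, cv2
from workcell import bot
def cam(n,save=None):
    c=bot.read_camera(n)
    if save: cv2.imwrite(f'pics/{save}.png',c['frame'])
    return c
def ray(c,u,v):
    K=np.array(c['mtx']);R=np.array(c['R']);t=np.array(c['t'])
    p=cv2.undistortPoints(np.array([[[u,v]]],float),K,np.array([c['k1'],0,0,0,0.]))[0,0]
    return -R.T@t, R.T@np.array([p[0],p[1],1.])
def onz(c,u,v,z):
    o,d=ray(c,u,v); return o+d*(z-o[2])/d[2]
def proj(c,X):
    K=np.array(c['mtx']);R=np.array(c['R']);t=np.array(c['t'],float)
    return cv2.projectPoints(np.array(X,float).reshape(-1,1,3),cv2.Rodrigues(R)[0],t,K,np.array([c['k1'],0,0,0,0.]))[0][:,0]
E
python3 - <<'E'
from h import *
a=cam('top','top0');b=cam('side','side0')
for c in(a,b): print(-np.array(c['R']).T@np.array(c['t']),np.array(c['R'])[2],c['k1'])
print(bot.read_state())
E
```

```text
[ 0.38323883 -0.02234056  0.99028793] [ 0.16461795 -0.01698185 -0.98621121] -0.09796705570961615
[ 0.05949928 -0.58323797  0.60312133] [ 0.53095057  0.62825117 -0.56867562] -0.061563498339973835
{'time': 0.1, 'q': array([ 1.07208028e+00,  2.64667752e-01,  1.60524904e+00, -6.35046787e-08,
        1.27370629e+00, -3.68987466e-02]), 'joint_vel': array([ 7.64650124e-04, -1.28723843e-03, -4.07808329e-03,  6.62833774e-04,
        1.58896536e-04, -2.05987553e-05]), 'joint_torque': array([ 5.37101660e-04, -5.16707110e+01, -3.68592489e+01,  7.76461297e-05,
        6.21079598e-03, -2.02006237e-05]), 'tool_pos': array([0.30044541, 0.60370341, 0.23008704]), 'tcp_rot': array([-0.71886833, -3.05768672,  0.0030752 ]), 'wrist_force': array([-0.58097747,  0.17980311, -0.9598383 ]), 'torque': array([0.0317759, 0.0220211, 0.0443383]), 'width': 0.9974308643667635}
```

View pics/top0.png

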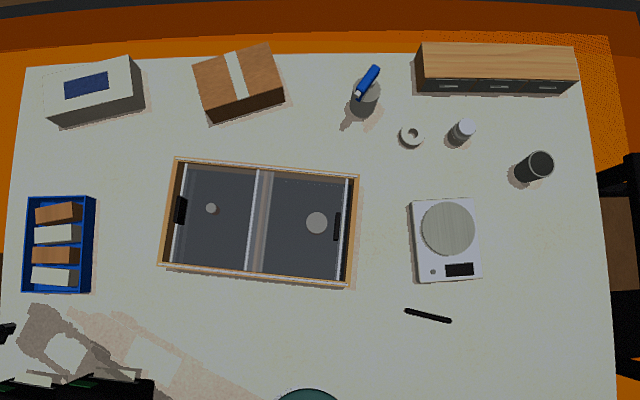

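View pics/side0.png

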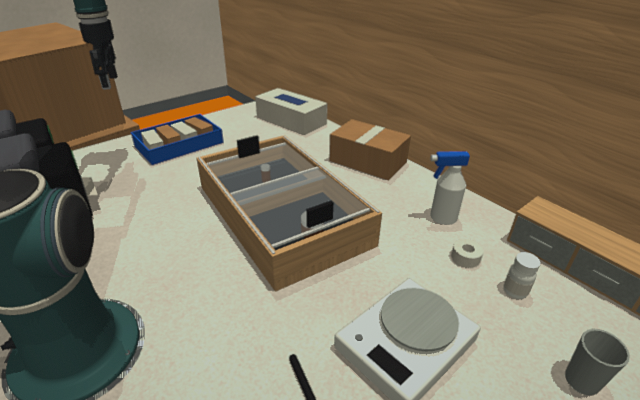

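Top view: the chest spans roughly (160–358, 157–288). The vial is in the left compartment at (211,208), and the jar is in the right one at (316,222). The right door's handle is at (337,226), the left's at (180,210), and the pan is at (448,228). So the right door has to be opened toward +y.

```bash
python3 - <<'E'
from h import *
a=cam('top');f=a['frame'];hsv=cv2.cvtColor(f,cv2.COLOR_BGR2HSV)
def blobs(m,x0,y0,x1,y1,mina=30):
    z=np.zeros(m.shape,np.uint8);z[y0:y1,x0:x1]=(m[y0:y1,x0:x1]>0)*255
    cs=cv2.findContours(z,cv2.RETR_EXTERNAL,cv2.CHAIN_APPROX_NONE)[0]
    return [c for c in cs if cv2.contourArea(c)>mina]
# wood
m=cv2.inRange(hsv,(8,60,100),(28,255,255))
cs=blobs(m,140,140,380,300,10); h=cv2.convexHull(np.vstack(cs))
ap=cv2.approxPolyDP(h,6,True)[:,0]
for p in ap: print('rim',p,onz(a,*p,0.096).round(4))
# handles black
m=cv2.inRange(f,(0,0,0),(32,32,32))
for c in blobs(m,165,180,350,260,40): print('black',cv2.boundingRect(c),cv2.minAreaRect(c))
# jar
g=cv2.cvtColor(f,cv2.COLOR_BGR2GRAY)
print(f[222,316],f[208,211],f[222,290],f[228,448],f[205,417],f[226,337],f[226,346])
for c in blobs(cv2.inRange(g,120,255),295,200,331,245,40):
    e=cv2.fitEllipse(c);print('jar',e,onz(a,*e[0],0.074).round(4))
m=cv2.inRange(f,(0,0,0),(190,190,200))
for c in blobs(m,412,198,482,262,500):
    e=cv2.fitEllipse(c);print('pan',e,onz(a,*e[0],0.058).round(4), [np.linalg.norm(onz(a,*p[0],.058)-onz(a,*e[0],.058)).round(3) for p in c[::20]])
big=cv2.resize(f[140:300,140:500],None,fx=2.2,fy=2.2,interpolation=cv2.INTER_CUBIC);cv2.imwrite('pics/crop.png',big)
E
```

```text
rim [174 156] [0.6578 0.3007 0.096 ]
rim [359 174] [ 0.6053 -0.133   0.096 ]
rim [349 287] [ 0.3481 -0.1011  0.096 ]
rim [156 265] [0.4038 0.3326 0.096 ]
black (333, 212, 8, 29) ((336.380859375, 226.12008666992188), (5.111146926879883, 28.241252899169922), 4.969740867614746)
black (173, 196, 15, 29) ((179.8918914794922, 210.14865112304688), (11.343530654907227, 27.619029998779297), 9.462322235107422)
black (342, 185, 8, 75) ((346.4467468261719, 222.0860595703125), (2.897144079208374, 74.3298568725586), 5.19442892074585)
[118 120 120] [118 120 120] [71 65 63] [124 132 127] [171 161 156] [24 22 25] [29 26 25]
jar ((316.3150634765625, 222.2621307373047), (19.22169303894043, 19.788414001464844), 57.092594146728516) [ 0.4972 -0.0318  0.074 ]
pan ((446.5, 229.5), (74.13780212402344, 82.1287612915039), 90.0) [ 0.4751 -0.343   0.058 ] [np.float64(0.111), np.float64(0.087), np.float64(0.087), np.float64(0.109), np.float64(0.087), np.float64(0.075), np.float64(0.091), np.float64(0.1), np.float64(0.086), np.float64(0.097), np.float64(0.11), np.float64(0.082), np.float64(0.08), np.float64(0.104)]
```

View pics/crop.png

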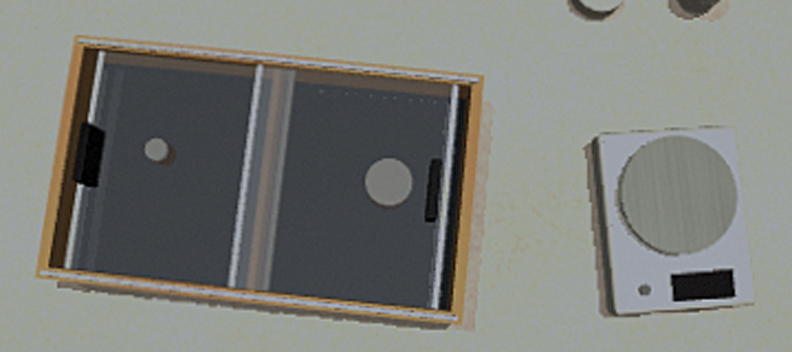

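The crop shows the jar lid at full-image (316,222), the right fin at (336,226) and the pan circle centred near (448,229). The rim corners give chest centre (0.504, 0.100) and yaw −7.1°. The jar's chest-y is −131 mm, which fits the stated range. Next I'll refine the handle and pan.

```bash
python3 - <<'E'
from h import *
a=cam('top');f=a['frame'];b=cam('side');s=b['frame']
ey=np.array([.1237,.9923]);ex=np.array([.9923,-.1237]);c0=np.array([.5038,.0998])
def rel(p): d=p[:2]-c0; return (d@ex).round(4),(d@ey).round(4)
p=onz(a,336.4,226.1,.133);print('handle top',p.round(4),rel(p))
def near(o1,d1,o2,d2):
    t=np.linalg.lstsq(np.c_[d1,-d2],o2-o1,rcond=None)[0];A=o1+d1*t[0];B=o2+d2*t[1];return (A+B)/2,np.linalg.norm(A-B)
m=cv2.inRange(s,(0,0,0),(45,45,45));z=np.zeros_like(m);z[195:235,295:340]=m[195:235,295:340]
c=max(cv2.findContours(z,0,1)[0],key=cv2.contourArea);q=cv2.minAreaRect(c);print('side handle',q)
X,e=near(*ray(a,336.4,226.1),*ray(b,*q[0]));print('tri',X.round(4),e.round(4),rel(X))
g=cv2.cvtColor(f,6);cr=cv2.resize(cv2.cvtColor(f,cv2.COLOR_BGR2GRAY)[180:290,400:495],None,fx=4,fy=4,interpolation=cv2.INTER_CUBIC)
h=cv2.HoughCircles(cr,cv2.HOUGH_GRADIENT_ALT,1.5,400,param1=150,param2=.5,minRadius=80,maxRadius=130);print(h)
if h is not None:
    u,v=h[0,0,0]/4+400-.375,h[0,0,1]/4+180-.375;P=onz(a,u,v,.058);print('pan',u,v,P.round(4),'R',np.linalg.norm(onz(a,u+h[0,0,2]/4,v,.058)-P).round(4),'in side',proj(b,P))
# jar in side & corners of rim
print(proj(b,[[.4972,-.0318,.074]]))
E
```

```text
handle top [ 0.4806 -0.0746  0.133 ] (np.float64(-0.0014), np.float64(-0.1759))
side handle ((319.83941650390625, 213.55836486816406), (17.85607147216797, 31.952974319458008), 70.01689147949219)
tri [ 0.4832 -0.0761  0.1119] 0.0005 (np.float64(0.0013), np.float64(-0.177))
[[[187.5     201.      109.72382]]]
pan 446.5 229.875 [ 0.4742 -0.343   0.058 ] R 0.0679 in side [[415.30020466 314.8385324 ]]
[[311.53874238 215.67525535]]
```

Emit:
{"api": "drive_tool", "payload": {
  "deltas": [
    {"hand": 1,"offset": [18.1,-68.0,0],"angular": [0,0,19.4]},
    {"hand": 1,"offset": [18.1,-68.0,0],"angular": [0,0,19.4]},
    {"hand": 1,"offset": [18.1,-68.0,0],"angular": [0,0,19.4]},
    {"hand": 1,"offset": [18.1,-68.0,0],"angular": [0,0,19.4]},
    {"hand": 1,"offset": [18.1,-68.0,0],"angular": [0,0,19.4]},
    {"hand": 1,"offset": [18.1,-68.0,0],"angular": [0,0,19.4]},
    {"hand": 1,"offset": [18.1,-68.0,0],"angular": [0,0,19.4]},
    {"hand": 1,"offset": [18.1,-68.0,0],"angular": [0,0,19.4]}
  ],
  "force": 40
}}

```text
time: 1.25
tool_pos: [0.4296, 0.1192, 0.2316]
tcp_rot: [0.193, 3.134, 0.001]
wrist_force: [0.9, -0.4, 0.6]
width: 0.999
```

Emit:
{"api": "drive_tool", "payload": {
  "deltas": [
    {"hand": 1,"offset": [5.2,-19.4,-3.0],"angular": [0,0,0]},
    {"hand": 1,"offset": [5.2,-19.4,-3.0],"angular": [0,0,0]},
    {"hand": 1,"offset": [5.2,-19.4,-3.0],"angular": [0,0,0]},
    {"hand": 1,"offset": [5.2,-19.4,-3.0],"angular": [0,0,0]},
    {"hand": 1,"offset": [5.2,-19.4,-3.0],"angular": [0,0,0]},
    {"hand": 1,"offset": [5.2,-19.4,-3.0],"angular": [0,0,0]}
  ]
}}

```text
time: 2.0
tool_pos: [0.4812, -0.0716, 0.2014]
tcp_rot: [-0.192, -3.136, -0.001]
wrist_force: [0.4, 0.0, -0.1]
width: 1.002
```

```bash
python3 - <<'E'
from h import *
s=bot.read_state();print(s['tool_pos'],s['tcp_rot'],s['q'])
w=cam('wrist','w1')
for P in ([.4815,-.0755,.135],[.4972,-.0318,.074]): print(proj(w,[P]))
b=cam('side'); a=cam('top');f=a['frame'].astype(int)
# pan: darker, G>=B
m=((f[...,1]>=f[...,0])&(f.mean(2)<165)&(f.mean(2)>90)).astype(np.uint8)*255
z=np.zeros_like(m);z[192:270,414:482]=m[192:270,414:482];z=cv2.morphologyEx(z,cv2.MORPH_OPEN,np.ones((5,5)))
c=max(cv2.findContours(z,0,1)[0],key=cv2.contourArea);e=cv2.fitEllipse(cv2.convexHull(c));P=onz(a,*e[0],.058);print('pan',e,P)
print('side',proj(b,[P]))
E
```

```text
[ 0.48116557 -0.0715813   0.20140696] [-1.91715638e-01 -3.13559881e+00 -1.09511079e-03] [-1.99372318e-01 -7.55060425e-02  2.02995832e+00  7.24061124e-04
  1.18737348e+00 -1.64830836e+00]
[[314.54986277 211.10116592]]
[[370.49089257 195.86121346]]
pan ((447.5625305175781, 228.15260314941406), (52.424583435058594, 55.34791946411133), 131.15992736816406) [ 0.47830571 -0.34586728  0.058     ]
side [[418.18516724 314.67565012]]
```

View pics/w1.png

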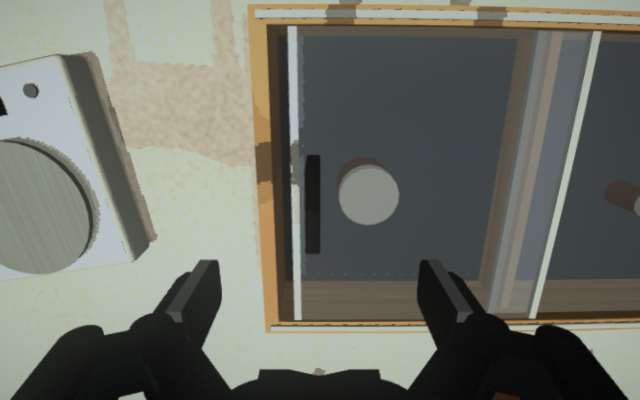

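Wrist view: the fin is at (313,205) against a predicted (314.5,211), and the jar lid is at (369,195) against a predicted (370.5,196). Both are good to a few mm. I'll descend and pinch.

Emit:
{"api": "drive_tool", "payload": {
  "deltas": [
    {"hand": 1,"offset": [0,-0.4,-5],"angular": [0,0,0]},
    {"hand": 1,"offset": [0,-0.4,-9.5],"angular": [0,0,0]},
    {"hand": 1,"offset": [0,-0.4,-9.5],"angular": [0,0,0]},
    {"hand": 0,"offset": [0,-0.4,-9.5],"angular": [0,0,0]},
    {"hand": 0,"offset": [0,-0.4,-9.5],"angular": [0,0,0]},
    {"hand": 0,"offset": [0,-0.4,-9.5],"angular": [0,0,0]},
    {"hand": 0,"offset": [0,-0.4,-9.5],"angular": [0,0,0]},
    {"hand": 0,"offset": [0,-0.4,-9.5],"angular": [0,0,0]}
  ],
  "force": 40
}}

```text
time: 3.15
tool_pos: [0.482, -0.077, 0.1073]
tcp_rot: [0.194, 3.134, -0.0]
wrist_force: [-1.0, 1.5, 4.5]
width: 0.107
```

Emit:
{"api": "drive_tool", "payload": {
  "deltas": [
    {"hand": 0,"offset": [0.12,1.0,0],"angular": [0,0,0]},
    {"hand": 0,"offset": [0.37,3.0,0],"angular": [0,0,0]},
    {"hand": 0,"offset": [0.62,5.0,0],"angular": [0,0,0]},
    {"hand": 0,"offset": [0.87,7.0,0],"angular": [0,0,0]},
    {"hand": 0,"offset": [1.12,9.0,0],"angular": [0,0,0]},
    {"hand": 0,"offset": [1.37,11.0,0],"angular": [0,0,0]},
    {"hand": 0,"offset": [1.62,13.0,0],"angular": [0,0,0]},
    {"hand": 0,"offset": [1.75,14.0,0],"angular": [0,0,0]}
  ]
}}

```text
time: 4.15
tool_pos: [0.4997, 0.0636, 0.1073]
tcp_rot: [0.192, 3.134, -0.001]
wrist_force: [-1.6, -1.7, 6.0]
width: 0.108
```

Emit:
{"api": "drive_tool", "payload": {
  "deltas": [
    {"hand": 0,"offset": [0.06,0.5,0],"angular": [0,0,0]},
    {"hand": 0,"offset": [0.12,1.0,0],"angular": [0,0,0]},
    {"hand": 0,"offset": [0.12,1.0,0],"angular": [0,0,0]}
  ]
}}

```text
time: 4.53
tool_pos: [0.5009, 0.0736, 0.1073]
tcp_rot: [0.193, 3.134, 0.001]
wrist_force: [0.2, 1.4, 5.1]
width: 0.107
```

Emit:
{"api": "drive_tool", "payload": {
  "deltas": [
    {"hand": 0,"offset": [0.02,0.2,0],"angular": [0,0,0]},
    {"hand": 0,"offset": [0.05,0.4,0],"angular": [0,0,0]},
    {"hand": 0,"offset": [0.05,0.4,0],"angular": [0,0,0]}
  ]
}}

```text
time: 4.9
tool_pos: [0.5011, 0.0748, 0.1073]
tcp_rot: [0.192, 3.135, -0.007]
wrist_force: [-2.3, -9.1, 8.2]
width: 0.109
```

The door met its end stop: −9 N at handle y 0.075, where 0.075 was expected. I'll relax the push, release and lift.

Emit:
{"api": "drive_tool", "payload": {
  "deltas": [
    {"hand": 0,"offset": [-0.03,-0.25,0],"angular": [0,0,0]},
    {"hand": 0.55,"offset": [-0.03,-0.25,0],"angular": [0,0,0]},
    {"hand": 0.55,"offset": [-0.03,-0.25,0],"angular": [0,0,0]},
    {"hand": 0.55,"offset": [-0.03,-0.25,0],"angular": [0,0,0]},
    {"hand": 1,"offset": [-0.03,-0.25,5],"angular": [0,0,0]},
    {"hand": 1,"offset": [-0.03,-0.25,11],"angular": [0,0,0]},
    {"hand": 1,"offset": [-0.3,-10.5,11],"angular": [0,0,-90]},
    {"hand": 1,"offset": [-0.3,-10.5,11],"angular": [0,0,-90]}
  ]
}}

```text
time: 5.9
tool_pos: [0.4982, -0.0291, 0.2176]
tcp_rot: [0.781, 3.04, -0.0]
wrist_force: [-0.9, -0.1, 0.6]
width: 1.001
```

Emit:
{"api": "drive_tool", "payload": {
  "deltas": [
    {"hand": 1,"offset": [0,0,0],"angular": [0,0,-67]},
    {"hand": 1,"offset": [0,0,0],"angular": [0,0,-67]},
    {"hand": 1,"offset": [0,0,0],"angular": [0,0,-67]},
    {"hand": 1,"offset": [0,0,0],"angular": [0,0,-67]},
    {"hand": 1,"offset": [0,0,0],"angular": [0,0,-67]},
    {"hand": 1,"offset": [0,0,0],"angular": [0,0,-67]},
    {"hand": 1,"offset": [0,0,0],"angular": [0,0,-67]}
  ]
}}

```text
time: 6.78
tool_pos: [0.4974, -0.0278, 0.2159]
tcp_rot: [-2.329, -2.108, 0.001]
wrist_force: [0.4, -1.2, -0.1]
width: 1.0
```

```bash
python3 - <<'E'
from h import *
s=bot.read_state();r=s['tcp_rot'];print(s['tool_pos'],r,'tool y deg',np.degrees(np.arctan2(*cv2.Rodrigues(r)[0][[1,0],1])))
w=cam('wrist','w2')
for P in ([.5007,.075,.135],[.4972,-.0318,.074]): print(proj(w,[P]))
E
```

```text
[ 0.4973867  -0.02779264  0.21594074] [-2.32857009e+00 -2.10827922e+00  6.34256594e-04] tool y deg -5.684836936795038
[[305.4581033   40.02995279]]
[[317.71371448 182.70354   ]]
```

View pics/w2.png

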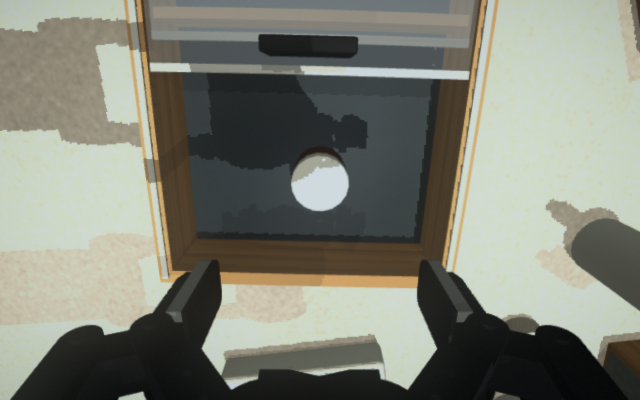

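Wrist view: the right door is fully over and its fin is at (308,46). The jar lid is at (320,182), about 2 mm from the prediction, in a clear opening. I'll descend onto the jar.

Emit:
{"api": "drive_tool", "payload": {
  "deltas": [
    {"hand": 1,"offset": [0.15,-0.4,-5],"angular": [0,0,-1.4]},
    {"hand": 1,"offset": [0.15,-0.4,-10],"angular": [0,0,-1.4]},
    {"hand": 1,"offset": [0.15,-0.4,-14],"angular": [0,0,-1.4]},
    {"hand": 1,"offset": [0.15,-0.4,-16.5],"angular": [0,0,-1.4]},
    {"hand": 1,"offset": [0.15,-0.4,-17.8],"angular": [0,0,-1.4]},
    {"hand": 1,"offset": [0.15,-0.4,-17.8],"angular": [0,0,-1.4]}
  ]
}}

```text
time: 7.58
tool_pos: [0.4985, -0.0318, 0.0376]
tcp_rot: [-2.35, -2.082, 0.002]
wrist_force: [0.0, -0.5, -0.2]
width: 1.001
```

Emit:
{"api": "drive_tool", "payload": {
  "deltas": [
    {"hand": 0.4,"offset": [0,0,0],"angular": [0,0,0]},
    {"hand": 0.4,"offset": [0,0,0],"angular": [0,0,0]},
    {"hand": 0.4,"offset": [0,0,0],"angular": [0,0,0]},
    {"hand": 0.4,"offset": [0,0,0],"angular": [0,0,0]},
    {"hand": 0.4,"offset": [0,0,0],"angular": [0,0,0]}
  ],
  "force": 30
}}

```text
time: 8.2
tool_pos: [0.5, -0.032, 0.0397]
tcp_rot: [2.351, 2.082, 0.002]
wrist_force: [-1.9, 0.8, 6.6]
width: 0.566
```

Emit:
{"api": "drive_tool", "payload": {
  "deltas": [
    {"hand": 0,"offset": [0,0,1],"angular": [0,0,0]},
    {"hand": 0,"offset": [0,0,3],"angular": [0,0,0]},
    {"hand": 0,"offset": [0,0,6],"angular": [0,0,0]},
    {"hand": 0,"offset": [0,0,9],"angular": [0,0,0]},
    {"hand": 0,"offset": [0,0,12],"angular": [0,0,0]},
    {"hand": 0,"offset": [0,0,13],"angular": [0,0,0]},
    {"hand": 0,"offset": [0,0,13],"angular": [0,0,0]}
  ]
}}

```text
time: 9.07
tool_pos: [0.4994, -0.0319, 0.1687]
tcp_rot: [2.351, 2.082, 0.001]
wrist_force: [0.5, -0.8, -2.3]
width: 0.565
```

```bash
python3 - <<'E'
from h import *
s=bot.read_state();print(s['tool_pos'],s['width'],s['q'],s['wrist_force'])
b=cam('side','s2');a=cam('top')
f=a['frame']
for n,c,(x0,y0,x1,y1) in (('top',a,(405,190,490,270)),('side',b,(370,275,470,360))):
    F=c['frame'].astype(int)
    m=((F[...,1]>=F[...,0]+1)&(F.mean(2)>80)&(F.mean(2)<175)).astype(np.uint8)*255
    z=np.zeros_like(m);z[y0:y1,x0:x1]=m[y0:y1,x0:x1];z=cv2.morphologyEx(z,cv2.MORPH_OPEN,np.ones((5,5)))
    k=cv2.convexHull(max(cv2.findContours(z,0,1)[0],key=cv2.contourArea));e=cv2.fitEllipse(k)
    P=[onz(c,*p[0],.058)[:2] for p in k];cc,r=cv2.minEnclosingCircle(np.array(P,np.float32))
    print(n,e,onz(c,*e[0],.058).round(4),'circle',cc,r)
E
```

```text
[ 0.49935728 -0.03190618  0.1687418 ] 0.5648818123157716 [-1.13588347e-01 -1.97027271e-02  2.03995133e+00 -4.12526508e-06
  1.11995455e+00  7.58997932e-03] [ 0.45727188 -0.77220019 -2.30247112]
top ((447.2844543457031, 228.46180725097656), (53.282249450683594, 54.88550567626953), 134.21339416503906) [ 0.4776 -0.3451  0.058 ] circle (0.47748440504074097, -0.345464825630188) 0.06748763471841812
side ((419.30706787109375, 319.0355224609375), (59.74917221069336, 81.23767852783203), 110.30469512939453) [ 0.4726 -0.353   0.058 ] circle (0.47445493936538696, -0.35097694396972656) 0.06827002763748169
```

View pics/s2.png

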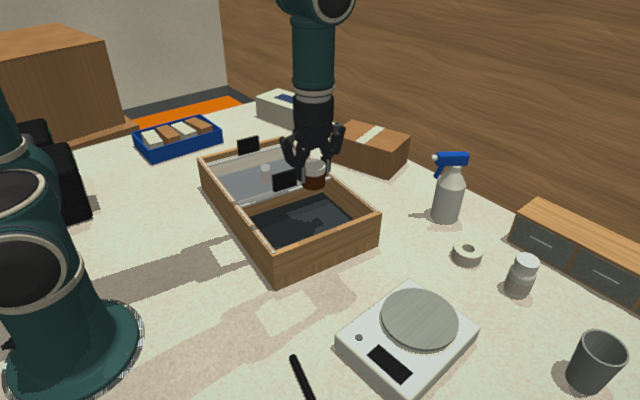

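Side view: the jar is held upright at (315,175), the right door is open over the left one, and the pan is at (420,320). I'll carry the jar to the pan.

Emit:
{"api": "drive_tool", "payload": {
  "deltas": [
    {"hand": 0,"offset": [-0.1,-1.5,0],"angular": [0,0,0]},
    {"hand": 0,"offset": [-0.35,-5,0],"angular": [0,0,0]},
    {"hand": 0,"offset": [-0.7,-10,0],"angular": [0,0,0]},
    {"hand": 0,"offset": [-1.05,-15,0],"angular": [0,0,0]},
    {"hand": 0,"offset": [-1.4,-20,0],"angular": [0,0,0]},
    {"hand": 0,"offset": [-1.75,-25,0],"angular": [0,0,0]},
    {"hand": 0,"offset": [-2.1,-29.5,0],"angular": [0,0,0]},
    {"hand": 0,"offset": [-2.2,-31.5,0],"angular": [0,0,0]}
  ]
}}

```text
time: 10.18
tool_pos: [0.4756, -0.3496, 0.167]
tcp_rot: [-2.354, -2.079, 0.001]
wrist_force: [-0.4, 1.2, -1.6]
width: 0.57
```

Emit:
{"api": "drive_tool", "payload": {
  "deltas": [
    {"hand": 0,"offset": [0,0,-2],"angular": [0,0,0]},
    {"hand": 0,"offset": [0,0,-4.5],"angular": [0,0,0]},
    {"hand": 0,"offset": [0,0,-6.5],"angular": [0,0,0]},
    {"hand": 0,"offset": [0,0,-8],"angular": [0,0,0]},
    {"hand": 0,"offset": [0,0,-8.9],"angular": [0,0,0]},
    {"hand": 0,"offset": [0,0,-8.9],"angular": [0,0,0]}
  ]
}}

```text
time: 10.92
tool_pos: [0.4769, -0.3463, 0.0786]
tcp_rot: [-2.351, -2.082, 0.0]
wrist_force: [-0.3, -0.5, -0.9]
width: 0.569
```

```bash
python3 - <<'E'
from h import *
s=bot.read_state();print(s['tool_pos'],s['width'],s['wrist_force'])
b=cam('side');w=cam('wrist')
x=cv2.resize(b['frame'][200:380,310:500],None,fx=3,fy=3);y=cv2.resize(w['frame'],(480,300))
o=np.zeros((540,570+0,3),np.uint8);o[:]=x
cv2.imwrite('pics/s3.png',o);cv2.imwrite('pics/w3.png',y)
E
```

```text
[ 0.47685183 -0.34634882  0.0785739 ] 0.5685961346384677 [-0.31495075 -0.54215836 -0.90966451]
```

View pics/s3.png

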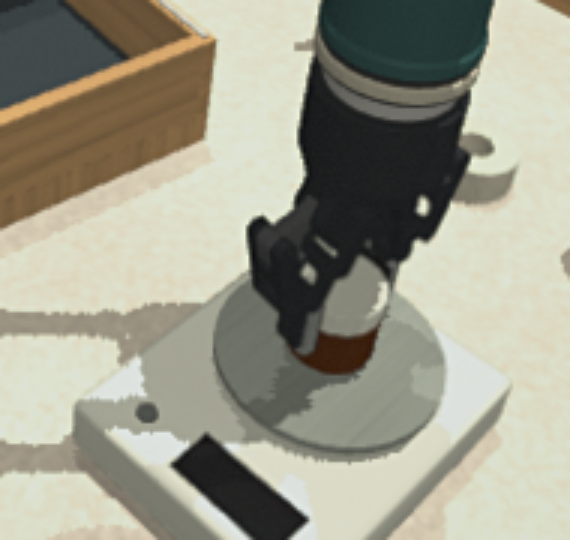

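Side crop: the jar hangs upright about 8 mm above the pan. Its centre is near x=338 and the pan's is near x=329, so it looks a few mm to the right. I'll check against the wrist view.

```bash
python3 - <<'E'
from h import *
a=cam('top');w=cam('wrist')
print(proj(w,[[.4775,-.3455,.058],[.4769,-.3463,.104]]), proj(a,[[.4769,-.3463,.058]]))
x=cv2.resize(a['frame'][180:290,395:495],None,fx=3.63,fy=3.63)[:400]
x=cv2.copyMakeBorder(x,0,400-len(x),0,0,0)
o=np.hstack([x,w['frame'][:, :430]]);cv2.imwrite('pics/w4.png',o);print(o.shape,x.shape)
E
```

```text
[[315.51832143 237.15068257]
 [313.49527144 289.41068383]] [[447.77961774 228.73213763]]
(400, 793, 3) (400, 363, 3)
```

View pics/w4.png

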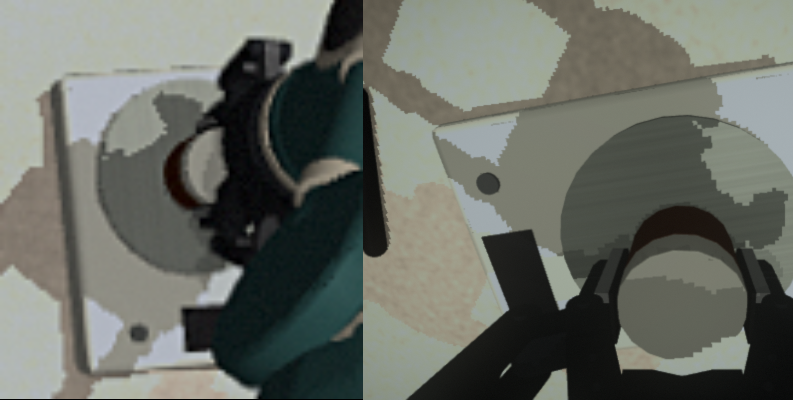

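```bash
python3 - <<'E'
from h import *
from scipy.optimize import least_squares
w=cam('wrist');s=bot.read_state();a=cam('top');print(s['tool_pos'])
def panfit(c,box,z=.058,g=(.4775,-.3455)):
    e=cv2.Canny(cv2.bilateralFilter(c['frame'],7,25,5),20,60);x0,y0,x1,y1=box
    v,u=np.nonzero(e[y0:y1,x0:x1]);P=np.array([onz(c,x+x0,y+y0,z)[:2] for x,y in zip(u,v)])
    for tol in (.010,.006,.003):
        k=abs(np.hypot(*(P-g).T)-.065)<tol
        r=least_squares(lambda q:np.hypot(P[k,0]-q[0],P[k,1]-q[1])-.065,g,loss='soft_l1',f_scale=.001);g=r.x
    return g.round(4),k.sum(),abs(r.fun).mean().round(4)
print('wrist',panfit(w,(190,100,425,260)));print('top',panfit(a,(412,195,450,262)))
z=s['tool_pos'][2]-.0117;print('jar bottom z',z,'far edge',onz(w,317,206,z), 'jar c y ~',onz(w,317,206,z)[1]-.025)
print('lid edges x',onz(w,617-363,300,z+.046),onz(w,747-363,300,z+.046))
E
```

```text
[ 0.47772929 -0.34742705  0.08032917]
wrist (array([ 0.4799, -0.3484]), np.int64(481), np.float64(0.0005))
top (array([ 0.4785, -0.3449]), np.int64(100), np.float64(0.0008))
jar bottom z 0.06862917448018487 far edge [ 0.4808961  -0.32455908  0.06862917] jar c y ~ -0.3495590795159742
lid edges x [ 0.45570948 -0.34123928  0.11462917] [ 0.50300427 -0.34705767  0.11462917]
```

The wrist view puts the pan at (0.480, −0.348) and the jar at about (0.480, −0.3495), so it's centred within about 2 mm. Lowering gently.

Emit:
{"api": "drive_tool", "payload": {
  "deltas": [
    {"hand": 0,"offset": [0,0.1,-0.4],"angular": [0,0,0]},
    {"hand": 0,"offset": [0,0.1,-0.8],"angular": [0,0,0]},
    {"hand": 0,"offset": [0,0.1,-0.8],"angular": [0,0,0]},
    {"hand": 0,"offset": [0,0.1,-0.8],"angular": [0,0,0]}
  ]
}}

```text
time: 11.72
tool_pos: [0.477, -0.3458, 0.0711]
tcp_rot: [-2.352, -2.083, 0.0]
wrist_force: [0.3, -0.7, -1.8]
width: 0.569
```

Emit:
{"api": "drive_tool", "payload": {
  "deltas": [
    {"hand": 0,"offset": [0,0,-0.1],"angular": [0,0,0]},
    {"hand": 0,"offset": [0,0,-0.2],"angular": [0,0,0]},
    {"hand": 0,"offset": [0,0,-0.2],"angular": [0,0,0]},
    {"hand": 0,"offset": [0,0,-0.2],"angular": [0,0,0]}
  ]
}}

```text
time: 12.22
tool_pos: [0.4772, -0.346, 0.0698]
tcp_rot: [2.352, 2.083, 0.0]
wrist_force: [-1.0, 0.8, 3.6]
width: 0.563
```

Contact: wrist force z went from −1.8 to +3.6 N at the expected height. Release and retreat.

Emit:
{"api": "drive_tool", "payload": {
  "deltas": [
    {"hand": 0.65,"offset": [0,0,0],"angular": [0,0,0]},
    {"hand": 0.8,"offset": [0,0,0],"angular": [0,0,0]},
    {"hand": 1,"offset": [0,0,0],"angular": [0,0,0]},
    {"hand": 1,"offset": [0,0,0],"angular": [0,0,0]},
    {"hand": 1,"offset": [0,0,2],"angular": [0,0,0]},
    {"hand": 1,"offset": [0,0,6],"angular": [0,0,0]},
    {"hand": 1,"offset": [0,0,12],"angular": [0,0,0]},
    {"hand": 1,"offset": [0,5,16],"angular": [0,0,0]}
  ]
}}

```text
time: 13.22
tool_pos: [0.4787, -0.2997, 0.2337]
tcp_rot: [2.35, 2.074, 0.002]
wrist_force: [0.8, 0.9, -0.6]
width: 1.002
```

Emit:
{"api": "drive_tool", "payload": {
  "deltas": [
    {"hand": 1,"offset": [0,6,0],"angular": [0,0,0]},
    {"hand": 1,"offset": [0,12,0],"angular": [0,0,0]},
    {"hand": 1,"offset": [0,18,0],"angular": [0,0,0]},
    {"hand": 1,"offset": [0,18,0],"angular": [0,0,0]},
    {"hand": 1,"offset": [0,18,0],"angular": [0,0,0]}
  ]
}}

```text
time: 13.85
tool_pos: [0.4775, -0.1173, 0.2296]
tcp_rot: [2.349, 2.083, 0.001]
wrist_force: [0.3, -0.4, 0.1]
width: 1.0
```

```bash
python3 - <<'E'
from h import *
s=bot.read_state();print(s['time'],s['tool_pos'],s['wrist_force'],abs(s['joint_vel']).max())
a=cam('top');b=cam('side')
x=cv2.resize(a['frame'][140:300,140:500],None,fx=2.2,fy=2.2);y=cv2.resize(b['frame'][130:380,180:500],None,fx=0.9,fy=0.9)
y=cv2.copyMakeBorder(y,0,0,0,x.shape[1]-y.shape[1],0);cv2.imwrite('pics/end.png',np.vstack([x,y]));print(x.shape,y.shape)
E
```

```text
13.85 [ 0.47751769 -0.11726328  0.22964116] [ 0.31784996 -0.35369613  0.05777256] 0.031784598080350716
(352, 792, 3) (225, 792, 3)
```

View pics/end.png

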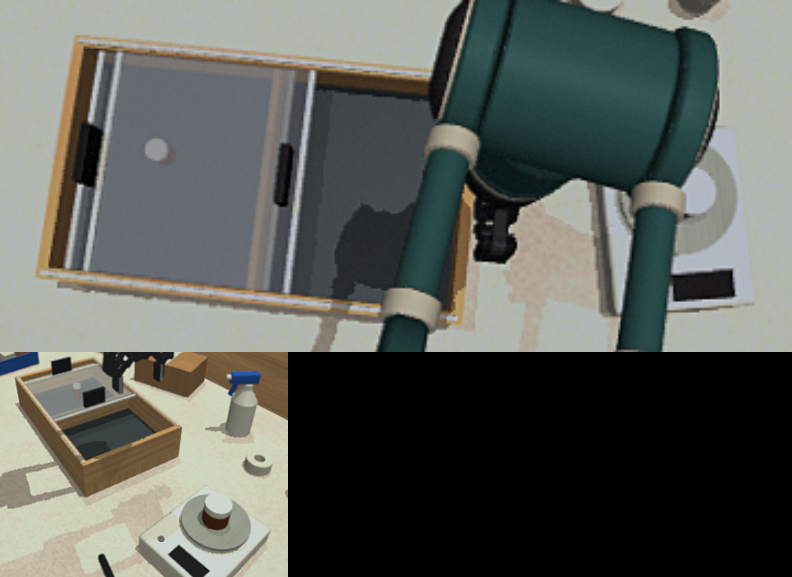

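The jar stands upright in the middle of the pan, at (216,510) in the side inset. The right door is open with its fin at (283,175). The left fin, at (89,155), hasn't moved. The arm is clear.

```bash
python3 -c "
from workcell import bot
print(bot.finish_job())"
```

```text
the job is handed in; nothing more can be done
None
```

I slid the right door, the one over the jar, to its end stop over the left door. I then lifted the jar out, set it upright on the scale pan and let go. I handed in at about 14 s, and no verdict was reported.

- **Doors:** the right handle reached its stop where expected, with about 9 N of push-back. In the last top picture the right door was open and the left door's handle hadn't moved.
- **Jar:** in the last side picture it stands upright near the middle of the pan, with the arm clear and the wrist force near zero. I judged this from the picture and did not measure its position again after letting go.
- **Where the checks disagreed:** just before lowering, the wrist camera put the jar within about 2 mm of the pan centre. The side picture suggested 4–5 mm off, and the cameras placed the pan centre up to about 11 mm apart (side against wrist and top). I went with the wrist camera, since it showed jar and pan together from close up.

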